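Arm the tester and seat the sprung test-port collar

TASK

Switch on the pressure tester by pressing its three keys one at a time: the square key first, then the round one, then the long bar. Then take the knurled collar that sits on the valve block's test port, turn it until its hidden keyways drop over the port's pins, and push it fully home against the spring. Finish while still holding the collar pushed home, and leave the other things on the bench where they lie.

Things in the scene. Friction and masses are not known exactly. Their poses are not given: they have to be found in the camera images.
- block: aluminium valve block 200 x 150 x 36 mm fixed in a shallow aluminium tray 270 x 230 mm with an 18 mm rim; origin at the centre of the tray's underside, on the bench; z up, x along the long side. The block's top is 40 mm above the bench. The block and tray cannot move.
- port (a point): foot of the test port, centre of the block's top face, 40 mm above the bench, z up. A fixed spigot 29 mm in diameter and 34 mm tall stands here on a foot flange 48 mm wide, 4 mm tall. Three round pins stick out of it (5 mm thick, out to 21 mm from the axis, 120 degrees apart, upper side 15 mm up), hidden under the collar; their angle is unknown and independent of the block.
- collar: loose knurled dark-anodised aluminium collar, a round cap closed on top: 50 mm in diameter (52 over the knurl), 40 mm tall, about 140 g; origin at the centre of its lower rim, z up. Inside: 31 mm bore, 34 mm deep, and three keyways 120 degrees apart, open at the rim, 12 mm high, one along its own x. It starts loosely over the spigot, rim on the pins, origin 15 mm above port.
- collar_top (a point): centre of the collar's flat top, 40 mm above its rim. Turned either way by at most 120 degrees, the keyways meet the pins (within 0.1 rad) and the collar goes down: 4 mm by its own weight, then 7 mm against the spring, until the rim stands on the flange, 4 mm above port. Let go, it rises those 7 mm again. Around it all is clear for fingers above the block's top.
- stem (a joint): how far the sprung valve stem in the spigot is pushed down by the collar: 0 up and free, about 0.007 m with the collar fully home. Its spring pushes back with 4 N at first touch and 7.5 N at home.
- console: grey tester box 110 x 210 x 45 mm fixed on the bench, origin at the centre of its underside, z up; the row of keys runs along its y.
- key_square_top (a point): centre of the top face of the square (28 x 28 mm) key on the tester box (z up). The keys stand in a row across the box, 65 mm apart, in an order that changes; each rises from a dark bezel (52 x 42 mm); the top is 12 mm above the bezel and about 60 mm above the bench.
- key_square (a joint): down-travel of the key: 0 up, 0.006 m fully down; it springs back by itself. It starts to move at 2 N and is fully down at 5 N; past about two thirds it counts as pressed.
- key_round_top (a point): centre of the top face of the round (32 mm diameter) key on the tester box (z up). The keys stand in a row across the box, 65 mm apart, in an order that changes; each rises from a dark bezel (52 x 42 mm); the top is 12 mm above the bezel and about 60 mm above the bench.
- key_round (a joint): down-travel of the key: 0 up, 0.006 m fully down; it springs back by itself. It starts to move at 2 N and is fully down at 5 N; past about two thirds it counts as pressed.
- key_bar_top (a point): centre of the top face of the long bar (46 x 16 mm, long side along the box's x) key on the tester box (z up). The keys stand in a row across the box, 65 mm apart, in an order that changes; each rises from a dark bezel (52 x 42 mm); the top is 12 mm above the bezel and about 60 mm above the bench.
- key_bar (a joint): down-travel of the key: 0 up, 0.006 m fully down; it springs back by itself. It starts to move at 2 N and is fully down at 5 N; past about two thirds it counts as pressed.
- tub: white plastic tub, 80 mm across the rim, 75 mm tall; loose bystander, not to be moved; origin at its underside
- bearing: steel bearing ring lying flat, 52 mm outside, 30 mm bore, 18 mm tall; loose bystander, not to be moved; origin at its underside
- spool: small steel spool valve with square lands lying flat, 105 mm long, 18 mm thick; loose bystander, not to be moved; origin at its underside
- driver: screwdriver lying flat; loose bystander, not to be moved; origin at its underside

How it is judged (in metres and radians):
On the way, in this order (a step that is already met when the one before it is completed fails the run):
1. the square key is pressed down, the other two are up (value of joint key_square above 0.004 m and value of joint each of key_round, key_bar below 0.0015 m), for 0.05 s.
2. the round key is pressed down, the other two are up (value of joint key_round above 0.004 m and value of joint each of key_square, key_bar below 0.0015 m), for 0.05 s.
3. the bar key is pressed down, the other two are up (value of joint key_bar above 0.004 m and value of joint each of key_square, key_round below 0.0015 m), for 0.05 s.
4. the collar is down over the pins and fully home (z of collar in the frame of port below 0.0056 m and horizontal distance between collar and port below 0.003 m and angle between collar's own z axis and vertical below 0.06 rad and value of joint stem above 0.0054 m), for 0.2 s.
At the end, for the whole second after the job is handed in: the collar is fully home (rim within 1.6 mm of the flange, stem pushed in more than 5.4 mm, centred within 3 mm, upright) and still pressed or held by the fingers with more than 2 N; all keys are up again (all of step 4 and contact force between the fingers and collar above 2 N and value of joint each of key_square, key_round, key_bar below 0.0015 m); the arm keeps its last pose, push and grip.
It fails at once if two keys are pressed at once (value of joint each of key_square, key_round above 0.003 m or value of joint each of key_square, key_bar above 0.003 m or value of joint each of key_round, key_bar above 0.003 m).
It fails at once if a bystander is moved by more than 2 cm (distance of any of tub, bearing, spool, driver from where it was at the start of the episode above 0.02 m).
It also fails if it takes over 64 s, if anything falls off the work surface, if the arm or the gripper's body presses on something with over 40 N, if the wrist force passes 120 N, or if a joint passes its speed limit or range.

ROBOT

A 7-joint arm with a two-finger parallel gripper is mounted at the origin on the work surface. World frame = base frame: x ahead of the robot, y to its left, z up, the work surface at z = 0. Lengths are in mm, angles in rad, forces in N, time in s.
With the tool pointing down it reaches from about 400 to 875 mm from the base axis. Payload 4.4 kg.
Tool frame: the origin (TCP) lies at the very end of the fingers, on their centre line; the grasp point (between the pads) lies 19 mm behind it (ctrl.grip_depth is the distance from the TCP to the grasp point, in mm); z points along the fingers, x is the direction in which the jaws open and shut, and the axes are right-handed (so a half turn about z gives the same grasp; the last joint's range is limited). The gripper opens to 85 mm and grips with 20 to 120 N. Pads are 22 mm wide; open, the fingers measure 114 mm over their backs; the gripper's body (76 mm by 85 mm) begins 54 mm behind the grasp point. The pads swing forward as they close: fully open they stand 13 mm farther back than shut.
Start: joints at [1.178, 0.628, 0.038, 1.517, -0.027, 0.996, -0.02], TCP at [208.687, -615.603, 231.313] pointing down, gripper open.
Joint ranges: [-3.06, 3.06], [-0.37, 2.12], [-1.25, 1.32], [0.18, 2.47], [-1.1, 4.24], [0.23, 1.98], [-2.94, 2.94]. Speed limits (rad/s): [2.57, 2.57, 3.14, 3.14, 3.14, 3.14, 3.14].

INTERFACE

Orientations are given as [roll, pitch, yaw] about the fixed x, y, z axes, in that order (R = Rz(yaw) Ry(pitch) Rx(roll)).
In Python, from cell import ctrl gives the robot as it stands.
- The arm moves only by the shell command python3 -m creep 'ROWS'. ROWS is JSON, a list of rows, each an object with "hand": the opening, from 0 (shut) to 1 (fully open); "travel": the shift along the tool's x, y, z in cm, a list of three; "angular": the turn, a rotation vector about the tool's x, y, z in degrees, a list of three. In form: [{"hand": hand, "travel": [tx, ty, tz], "angular": [rx, ry, rz]}, ...]. A call has 1 to 20 rows; each row is the pose to reach, as a shift and turn from the pose measured when the call began, along the tool's axes at that moment; what a row does not reach only later rows make up. A row lasts 1/10 s, in which the tool goes at most 50 mm and 8.59 degrees, less where a joint would pass 70% of its speed; a pose out of reach is approached as far as the arm can. A call with a gripper value outside its range is refused whole. The fingers move at their own pace and stop on an object; the grip force is fixed at half the most. Time passes only in rows, so rows that repeat a pose let the fingers close. It gives the time, the measured TCP pose, the force and the opening at its end, in the units of the state.
- ctrl.read_state(): the state, without advancing time (a new reading comes with each control period).
- ctrl.get_image(name): name is "scene" or "top"; returns a dict with "frame" (400x640x3 uint8, red, green, blue), "fx", "fy", "cx", "cy" (pixels), "origin" and "orientation" of the camera in the world. Camera axes: x right, y down, z forward; pixel columns grow to the right and rows downward; lengths in mm; the calibration is good to about 2 mm. A picture is of the moment at which its call begins. There is no depth.
- ctrl.finish_job(): hands the job in, once; it reports no verdict.
Trained networks look in the newest picture that a camera, given by its name, has taken for a name from the list of things; names that differ only in an ending like _2 or _b are one class to them, and where a whole thing is asked for, a point or a joint stands for the part that bears it (a point fixed in the world has none). Each returns a list of dicts, best first, with "confidence" (0 to 1); they miss things now and then, are a little off and sometimes report something else, mostly with a low value. They report only what shows in the picture. A call takes as long as a camera call.
- ctrl.regions_of(camera, thing): "region" (400x640 bool, what is visible of it).
- ctrl.spot_point(camera, thing): "at" ([x, y, z] in mm, in world coordinates, good to about 4 mm: a listed point, or the origin of a listed thing).
The state is a dict: "clock": time; "qpos": joint angles; "qd": joint speeds; "tau": joint torques, N m; "eef_pos": TCP position; "tool_rot": TCP orientation; "force": force on the tool from outside, world axes, zero at the start; "torque": the same for the moment, N m; "width": finger opening in mm.
Only numpy, scipy, OpenCV 4.12 (cv2) and the standard library are available. Lean on these libraries where they do the work, as an engineer would, in place of code of your own. Each camera call takes 0.05 s, during which the arm holds its last target. There are 200 camera calls.

## Working session

There is one attempt and no reset: what is moved stays moved. The work goes in short steps, Python scripts to look and compute and a shell command to move; the robot and the scene stay as the last step left them, time stands still between calls to the robot, and variables do not carry over. Pictures are saved under pics/ and viewed, about 8 in all and at most 12, crops included, and the job is handed in when it is done.

```bash
mkdir -p pics; python3 - <<'E'
from cell import ctrl
import cv2
ims={}
for c in ("scene","top"):
    d=ctrl.get_image(c); cv2.imwrite(f"pics/{c}0.png",d["frame"][:,:,::-1]); print(c,d["origin"],d["orientation"],d["fx"],d["cx"],d["cy"])
    for t in ["key_square_top","key_round_top","key_bar_top","collar_top","collar","port","console","tub","bearing","spool","driver"]:
        print(t,[( [round(v) for v in r["at"]],round(r["confidence"],2)) for r in ctrl.spot_point(c,t)[:2]])
s=ctrl.read_state();print(s["clock"],s["eef_pos"],s["tool_rot"],s["force"],s["width"])
E
```

```text
scene [1132.4318564  -507.43399695  801.31588718] [-2.34130994e+00 -6.86471526e-04  9.44508402e-01] 405.2942785382424 318.5663569030433 193.1170927099284
key_square_top [([520, 260, 64], 0.65)]
key_round_top [([512, 195, 60], 0.47)]
key_bar_top [([531, 326, 60], 0.47)]
collar_top [([587, -110, 98], 0.6)]
collar [([589, -113, 57], 0.59)]
port [([591, -115, 55], 0.6), ([589, -108, 40], 0.59)]
console [([534, 256, -2], 0.89)]
tub [([714, 91, 1], 0.94)]
bearing [([422, 83, -1], 0.48)]
spool [([415, -419, 1], 0.85)]
driver [([661, -454, 2], 0.91), ([512, 193, 60], 0.62)]
top [ 337.29006622  -66.5318342  1138.90327903] [-2.96380063  0.00661608 -1.57711374] 455.1918607282354 321.69718110164746 207.03764195793786
key_square_top [([524, 258, 60], 0.6)]
key_round_top [([508, 193, 61], 0.42)]
key_bar_top [([532, 321, 60], 0.47)]
collar_top [([588, -112, 97], 0.81)]
collar [([587, -110, 51], 0.68)]
port [([586, -111, 39], 0.86)]
console [([530, 255, 4], 0.7), ([713, 88, 3], 0.4)]
tub [([714, 88, 3], 0.6), ([533, 320, 59], 0.23)]
bearing [([424, 84, -1], 0.7)]
spool [([413, -418, 2], 0.68)]
driver [([662, -453, 2], 0.84)]
1.2 [ 208.69029465 -615.62640833  231.34152814] [-3.14155883e+00 -4.67387679e-05 -1.24403826e+00] [0.41869438 0.13948457 0.2220797 ] 85.25874262558486
```

View pics/scene0.png

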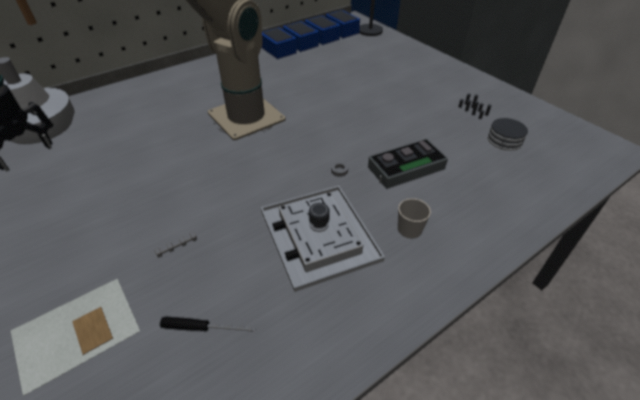

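View pics/top0.png

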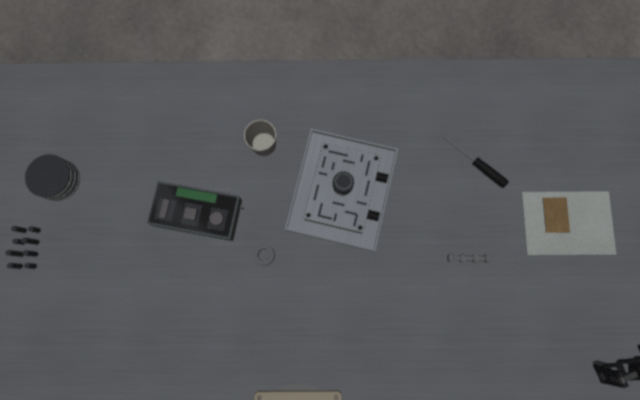

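The top view shows the tester keys at pixels (164,209) bar, (190,213) square and (217,217) round, with the collar at (343,182). Both match the networks.

```bash
cat > h.py <<'E'
import sys, numpy as np
from scipy.spatial.transform import Rotation as R
from cell import ctrl
def go(p,yaw=None):
    s=ctrl.read_state(); r=R.from_euler("xyz",s["tool_rot"])
    t=r.inv().apply(np.array(p)-s["eef_pos"])/10
    y=s["tool_rot"][2] if yaw is None else yaw
    a=(r.inv()*R.from_euler("xyz",[np.pi,0,y])).as_rotvec(degrees=True)
    print("travel",np.round(t,2),"ang",np.round(a,1))
def st():
    s=ctrl.read_state(); print(s["clock"],np.round(s["eef_pos"],1),np.round(s["tool_rot"],3),"F",np.round(s["force"],1),"T",np.round(s["torque"],2),"w",round(s["width"],1),"q7",round(s["qpos"][6],2))
E
python3 -c "
from h import *
go([590,-110,200],-0.19); go([522,259,110],0.46)"
```

```text
travel [-35.65 -52.34   3.13] ang [ -0.   -0.  -60.4]
travel [-72.78 -57.75  12.13] ang [  0.   -0.  -97.6]
```

```bash
python3 -m creep '[{"hand":0,"travel":[-17.8,-26.2,1.5],"angular":[0,0,-30]},{"hand":0,"travel":[-17.8,-26.2,1.5],"angular":[0,0,-30]},{"hand":0,"travel":[-17.8,-26.2,1.5],"angular":[0,0,-30]},{"hand":0,"travel":[-17.8,-26.2,1.5],"angular":[0,0,-30]},{"hand":0,"travel":[-35.6,-52.3,3.1],"angular":[0,0,-60]},{"hand":0,"travel":[-35.6,-52.3,3.1],"angular":[0,0,-60]},{"hand":0,"travel":[-35.6,-52.3,3.1],"angular":[0,0,-60]},{"hand":0,"travel":[-35.6,-52.3,3.1],"angular":[0,0,-60]},{"hand":0,"travel":[-35.6,-52.3,3.1],"angular":[0,0,-60]},{"hand":0,"travel":[-35.6,-52.3,3.1],"angular":[0,0,-60]},{"hand":0,"travel":[-72.8,-57.8,6.1],"angular":[0,0,-97.6]},{"hand":0,"travel":[-72.8,-57.8,6.1],"angular":[0,0,-97.6]},{"hand":0,"travel":[-72.8,-57.8,6.1],"angular":[0,0,-97.6]},{"hand":0,"travel":[-72.8,-57.8,6.1],"angular":[0,0,-97.6]},{"hand":0,"travel":[-72.8,-57.8,6.1],"angular":[0,0,-97.6]},{"hand":0,"travel":[-72.8,-57.8,8.1],"angular":[0,0,-97.6]},{"hand":0,"travel":[-72.8,-57.8,10.1],"angular":[0,0,-97.6]},{"hand":0,"travel":[-72.8,-57.8,12.1],"angular":[0,0,-97.6]},{"hand":0,"travel":[-72.8,-57.8,12.1],"angular":[0,0,-97.6]},{"hand":0,"travel":[-72.8,-57.8,12.1],"angular":[0,0,-97.6]}]'; python3 - <<'E'
from h import *
import cv2
st(); go([522,259,70])
d=ctrl.get_image("scene"); f=d["frame"][100:230,320:500]
cv2.imwrite("pics/k1.png",cv2.resize(f,None,fx=4,fy=4,interpolation=2)[:,:,::-1])
E
```

```text
clock: 3.2
eef_pos: [522.0, 262.4, 109.5]
tool_rot: [-3.141, -0.001, 0.461]
force: [1.0, 0.4, 1.0]
width: 0.4
3.2 [522.  262.4 109.5] [-3.141e+00 -1.000e-03  4.610e-01] F [1.  0.4 1. ] T [ 0.03 -0.05 -0.01] w 0.4 q7 -0.39
travel [-0.16  0.31  3.95] ang [-0. -0.  0.]
```

View pics/k1.png

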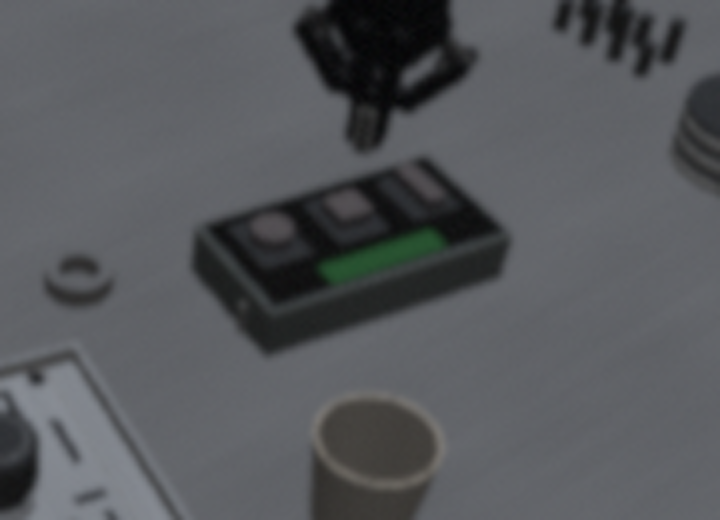

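The closed fingers hang over the square key (crop pixel 345,205), with the round key to its left and the bar to its right.

```bash
python3 -m creep '[{"hand":0,"travel":[-0.16,0.31,2],"angular":[0,0,0]},{"hand":0,"travel":[-0.16,0.31,4],"angular":[0,0,0]},{"hand":0,"travel":[-0.16,0.31,4.6],"angular":[0,0,0]},{"hand":0,"travel":[-0.16,0.31,5],"angular":[0,0,0]},{"hand":0,"travel":[-0.16,0.31,5.3],"angular":[0,0,0]},{"hand":0,"travel":[-0.16,0.31,5.4],"angular":[0,0,0]},{"hand":0,"travel":[-0.16,0.31,5.4],"angular":[0,0,0]}]'; python3 -c "
from h import *
st()"
```

```text
clock: 3.95
eef_pos: [519.9, 267.2, 54.7]
tool_rot: [-3.134, -0.002, 0.468]
force: [-3.2, -1.5, 4.6]
width: -0.0
3.95 [519.9 267.2  54.7] [-3.134e+00 -2.000e-03  4.680e-01] F [-3.2 -1.5  4.6] T [-0.28  0.61 -0.02] w -0.0 q7 -0.43
```

```bash
python3 -m creep '[{"hand":0,"travel":[0,0,0.1],"angular":[0,0,0]},{"hand":0,"travel":[0,0,0.1],"angular":[0,0,0]}]'; python3 -c "
from h import *
st();r=ctrl.spot_point('scene','key_square_top');print(r[:1] and r[0]['at'])"
```

```text
clock: 4.15
eef_pos: [519.9, 267.2, 54.6]
tool_rot: [-3.135, -0.003, 0.468]
force: [-3.8, -1.1, 7.1]
width: 0.1
4.15 [519.9 267.2  54.6] [-3.135e+00 -3.000e-03  4.680e-01] F [-3.8 -1.1  7.1] T [-0.26  0.88 -0.03] w 0.1 q7 -0.43
[]
```

```bash
python3 -m creep '[{"hand":0,"travel":[0,0,-1.5],"angular":[0,0,0]},{"hand":0,"travel":[0,0,-3],"angular":[0,0,0]},{"hand":0,"travel":[0,0,-3],"angular":[0,0,0]},{"hand":0,"travel":[0,0,-3],"angular":[0,0,0]}]'; python3 - <<'E'
from h import *
st(); go([510,194,85],0.36)
for c in("scene","top"):
  ctrl.get_image(c)
  for k in ("key_square_top","key_round_top"): print(c,k,[(np.round(r["at"]),round(r["confidence"],2)) for r in ctrl.spot_point(c,k)[:1]])
E
```

```text
clock: 4.6
eef_pos: [520.7, 267.0, 85.0]
tool_rot: [-3.135, -0.004, 0.467]
force: [-0.0, -0.1, -0.7]
width: -0.2
4.6 [520.7 267.   85. ] [-3.135 -0.004  0.467] F [-0.  -0.1 -0.7] T [-0.02  0.   -0.04] w -0.2 q7 -0.41
travel [-4.24  6.03 -0.05] ang [-0.4 -0.2  6.1]
scene key_square_top [(array([518., 258.,  66.]), 0.4)]
scene key_round_top [(array([508., 194.,  60.]), 0.6)]
top key_square_top [(array([523., 257.,  58.]), 0.55)]
top key_round_top [(array([508., 194.,  61.]), 0.47)]
```

The square key bottomed, though 8 mm off-centre because the arm was still settling. Next is the round key.

```bash
python3 -m creep '[{"hand":0,"travel":[-4.3,6.0,-0.1],"angular":[0,0,6]},{"hand":0,"travel":[-4.3,6.0,-0.1],"angular":[0,0,6]},{"hand":0,"travel":[-4.3,6.0,-0.1],"angular":[0,0,6]},{"hand":0,"travel":[-4.3,6.0,-0.1],"angular":[0,0,6]},{"hand":0,"travel":[-4.3,6.0,-0.1],"angular":[0,0,6]}]'; python3 -c "
from h import *
st();go([509,194,55])"
```

```text
clock: 5.4
eef_pos: [508.6, 195.5, 84.6]
tool_rot: [-3.133, -0.002, 0.364]
force: [1.3, 1.3, 0.1]
width: -0.1
5.4 [508.6 195.5  84.6] [-3.133e+00 -2.000e-03  3.640e-01] F [1.3 1.3 0.1] T [ 0.01 -0.   -0.05] w -0.1 q7 -0.41
travel [-0.02  0.18  2.96] ang [-0.5 -0.1  0. ]
```

```bash
python3 -m creep '[{"hand":0,"travel":[0,0.1,1.2],"angular":[0,0,0]},{"hand":0,"travel":[0,0.1,2.2],"angular":[0,0,0]},{"hand":0,"travel":[0,0.1,2.6],"angular":[0,0,0]},{"hand":0,"travel":[0,0.1,2.9],"angular":[0,0,0]},{"hand":0,"travel":[0,0.1,3.1],"angular":[0,0,0]},{"hand":0,"travel":[0,0.1,3.1],"angular":[0,0,0]},{"hand":0,"travel":[0,0.1,3.1],"angular":[0,0,0]}]'; python3 -c "
from h import *
st()"; python3 -m creep '[{"hand":0,"travel":[0,0,0.1],"angular":[0,0,0]},{"hand":0,"travel":[0,0,0.1],"angular":[0,0,0]}]'
```

```text
clock: 6.1
eef_pos: [508.5, 195.6, 54.6]
tool_rot: [-3.133, -0.002, 0.365]
force: [-3.6, 0.7, 10.6]
width: 0.4
6.1 [508.5 195.6  54.6] [-3.133e+00 -2.000e-03  3.650e-01] F [-3.6  0.7 10.6] T [ 0.08  0.6  -0.05] w 0.4 q7 -0.43
clock: 6.3
eef_pos: [508.5, 195.6, 54.5]
tool_rot: [-3.134, -0.003, 0.365]
force: [-2.2, -1.2, 12.1]
width: -0.1
```

```bash
python3 -c "
from h import *
go([532,322,85],0.36)"; python3 -m creep '[{"hand":0,"travel":[0,0,-1.5],"angular":[0,0,0]},{"hand":0,"travel":[0,0,-3],"angular":[0,0,0]},{"hand":0,"travel":[0,0,-3],"angular":[0,0,0]},{"hand":0,"travel":[6.7,-11.0,-3],"angular":[0,0,0]},{"hand":0,"travel":[6.7,-11.0,-3],"angular":[0,0,0]},{"hand":0,"travel":[6.7,-11.0,-3],"angular":[0,0,0]},{"hand":0,"travel":[6.7,-11.0,-3],"angular":[0,0,0]},{"hand":0,"travel":[6.7,-11.0,-3],"angular":[0,0,0]},{"hand":0,"travel":[6.7,-11.0,-3],"angular":[0,0,0]},{"hand":0,"travel":[6.7,-11.0,-3],"angular":[0,0,0]}]'; python3 -c "
from h import *
st();go([532,322,55])"
```

```text
travel [  6.72 -10.99  -2.94] ang [-0.5 -0.1  0.3]
clock: 7.3
eef_pos: [531.9, 319.9, 85.1]
tool_rot: [-3.135, -0.001, 0.363]
force: [-0.3, 1.1, -0.1]
width: -0.1
7.3 [531.9 319.9  85.1] [-3.135e+00 -1.000e-03  3.630e-01] F [-0.3  1.1 -0.1] T [ 0.02 -0.    0.02] w -0.1 q7 -0.52
travel [ 0.08 -0.17  3.01] ang [-0.4 -0.1  0. ]
```

```bash
python3 -m creep '[{"hand":0,"travel":[0.1,-0.2,1.2],"angular":[0,0,0]},{"hand":0,"travel":[0.1,-0.2,2.2],"angular":[0,0,0]},{"hand":0,"travel":[0.1,-0.2,2.6],"angular":[0,0,0]},{"hand":0,"travel":[0.1,-0.2,2.9],"angular":[0,0,0]},{"hand":0,"travel":[0.1,-0.2,3.15],"angular":[0,0,0]},{"hand":0,"travel":[0.1,-0.2,3.15],"angular":[0,0,0]},{"hand":0,"travel":[0.1,-0.2,3.15],"angular":[0,0,0]}]'; python3 -m creep '[{"hand":0,"travel":[0,0,0.1],"angular":[0,0,0]},{"hand":0,"travel":[0,0,0.1],"angular":[0,0,0]}]'
```

```text
clock: 8.0
eef_pos: [531.8, 321.3, 54.6]
tool_rot: [-3.137, -0.0, 0.363]
force: [-2.7, -4.2, 10.4]
width: 0.1
clock: 8.2
eef_pos: [531.8, 321.2, 54.6]
tool_rot: [-3.137, -0.001, 0.363]
force: [-2.0, -1.5, 8.7]
width: -0.1
```

```bash
python3 -c "
from h import *
go([587.5,-111,150],-0.19)"
```

```text
travel [-10.14  42.34  -9.74] ang [-0.3  0.  31.7]
```

```bash
python3 -m creep '[{"hand":0,"travel":[0,0,-2],"angular":[0,0,0]},{"hand":0,"travel":[0,0,-6],"angular":[0,0,0]},{"hand":0,"travel":[0,0,-9.7],"angular":[0,0,0]},{"hand":0.5,"travel":[-5,21,-9.7],"angular":[0,0,16]},{"hand":1,"travel":[-5,21,-9.7],"angular":[0,0,16]},{"hand":1,"travel":[-5,21,-9.7],"angular":[0,0,16]},{"hand":1,"travel":[-5,21,-9.7],"angular":[0,0,16]},{"hand":1,"travel":[-10.1,42.3,-9.7],"angular":[0,0,31.7]},{"hand":1,"travel":[-10.1,42.3,-9.7],"angular":[0,0,31.7]},{"hand":1,"travel":[-10.1,42.3,-9.7],"angular":[0,0,31.7]},{"hand":1,"travel":[-10.1,42.3,-9.7],"angular":[0,0,31.7]},{"hand":1,"travel":[-10.1,42.3,-9.7],"angular":[0,0,31.7]},{"hand":1,"travel":[-10.1,42.3,-9.7],"angular":[0,0,31.7]},{"hand":1,"travel":[-10.1,42.3,-9.7],"angular":[0,0,31.7]},{"hand":1,"travel":[-10.1,42.3,-9.7],"angular":[0,0,31.7]}]'; python3 - <<'E'
from h import *
import cv2
st()
for c in("scene","top"):
  d=ctrl.get_image(c)
  for k in ("collar_top","collar"): print(c,k,[(np.round(r["at"]),round(r["confidence"],2)) for r in ctrl.spot_point(c,k)[:1]])
  if c=="scene": cv2.imwrite("pics/c1.png",cv2.resize(d["frame"][130:290,220:400],None,fx=4,fy=3.7,interpolation=2)[:,:,::-1])
go([587.5,-111,58],-0.19)
E
```

```text
clock: 9.7
eef_pos: [587.7, -108.4, 149.5]
tool_rot: [-3.136, 0.002, -0.188]
force: [0.3, 0.8, 0.3]
width: 85.7
9.7 [ 587.7 -108.4  149.5] [-3.136e+00  2.000e-03 -1.880e-01] F [0.3 0.8 0.3] T [ 0.07 -0.04 -0.02] w 85.7 q7 -0.24
scene collar_top [(array([ 585., -111.,   94.]), 0.92)]
scene collar [(array([ 588., -114.,   58.]), 0.98)]
top collar_top []
top collar [(array([426.,  83.,   0.]), 0.18)]
travel [0.02 0.19 9.17] ang [-0.3  0.1  0.1]
```

View pics/c1.png

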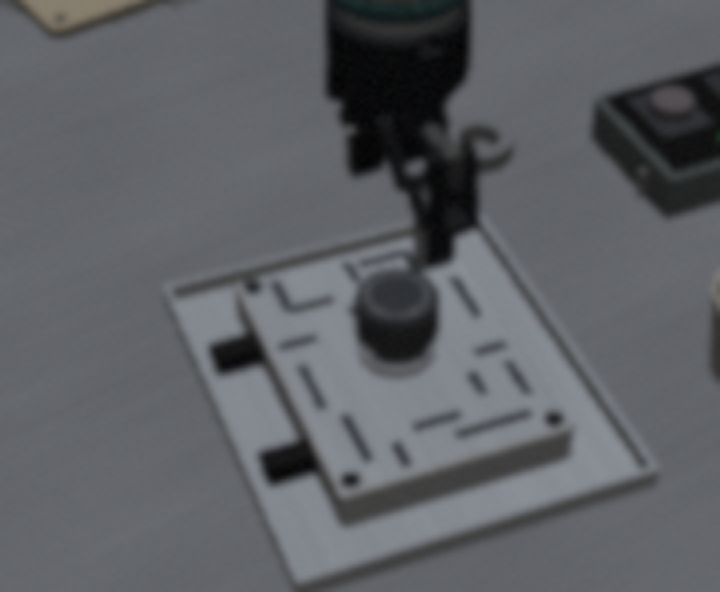

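The collar at crop pixel (397,310) is still on the port, and the open gripper is above it. I'll descend and grip.

```bash
python3 -m creep '[{"hand":1,"travel":[0,0.1,2],"angular":[0,0,0]},{"hand":1,"travel":[0,0.1,4],"angular":[0,0,0]},{"hand":1,"travel":[0,0.1,6],"angular":[0,0,0]},{"hand":1,"travel":[0,0.1,7.5],"angular":[0,0,0]},{"hand":1,"travel":[0,0.1,8.5],"angular":[0,0,0]},{"hand":1,"travel":[0,0.1,9.2],"angular":[0,0,0]},{"hand":1,"travel":[0,0.1,9.2],"angular":[0,0,0]},{"hand":1,"travel":[0,0.1,9.2],"angular":[0,0,0]}]'; python3 -c "
from h import *
st()"; python3 -m creep '[{"hand":0.75,"travel":[0,0,0],"angular":[0,0,0]},{"hand":0.65,"travel":[0,0,0],"angular":[0,0,0]},{"hand":0.4,"travel":[0,0,0],"angular":[0,0,0]},{"hand":0.4,"travel":[0,0,0],"angular":[0,0,0]},{"hand":0.4,"travel":[0,0,0],"angular":[0,0,0]},{"hand":0.4,"travel":[0,0,0],"angular":[0,0,0]}]'; python3 -c "
from h import *
st()"
```

```text
clock: 10.8
eef_pos: [587.9, -110.1, 58.1]
tool_rot: [-3.137, 0.001, -0.189]
force: [-0.9, -0.1, 0.1]
width: 85.4
10.8 [ 587.9 -110.1   58.1] [-3.137e+00  1.000e-03 -1.890e-01] F [-0.9 -0.1  0.1] T [-0.01  0.05  0.  ] w 85.4 q7 -0.28
clock: 11.4
eef_pos: [588.4, -110.2, 59.0]
tool_rot: [-3.137, -0.0, -0.189]
force: [-1.1, 0.9, 6.2]
width: 48.9
11.4 [ 588.4 -110.2   59. ] [-3.137 -0.    -0.189] F [-1.1  0.9  6.2] T [ 0.1   0.22 -0.  ] w 48.9 q7 -0.28
```

```bash
python3 -m creep '[{"hand":0.4,"travel":[0,0,0.2],"angular":[0,0,2.5]},{"hand":0.4,"travel":[0,0,0.2],"angular":[0,0,5]},{"hand":0.4,"travel":[0,0,0.2],"angular":[0,0,7.5]},{"hand":0.4,"travel":[0,0,0.2],"angular":[0,0,10]},{"hand":0.4,"travel":[0,0,0.2],"angular":[0,0,12.5]},{"hand":0.4,"travel":[0,0,0.2],"angular":[0,0,15]},{"hand":0.4,"travel":[0,0,0.2],"angular":[0,0,17.5]},{"hand":0.4,"travel":[0,0,0.2],"angular":[0,0,20]},{"hand":0.4,"travel":[0,0,0.2],"angular":[0,0,20]}]'; python3 -c "
from h import *
st()"
```

```text
clock: 12.3
eef_pos: [588.6, -110.1, 56.9]
tool_rot: [-3.137, 0.001, -0.538]
force: [1.3, -0.2, -1.1]
width: 49.0
12.3 [ 588.6 -110.1   56.9] [-3.137e+00  1.000e-03 -5.380e-01] F [ 1.3 -0.2 -1.1] T [-0.01 -0.19  0.03] w 49.0 q7 -0.52
```

```bash
python3 -m creep '[{"hand":0.4,"travel":[0,0,0.1],"angular":[0,0,0]},{"hand":0.4,"travel":[0,0,0.15],"angular":[0,0,0]},{"hand":0.4,"travel":[0,0,0.15],"angular":[0,0,0]},{"hand":0.4,"travel":[0,0,0.15],"angular":[0,0,0]}]'; python3 -c "
from h import *
st()"
```

```text
clock: 12.7
eef_pos: [588.6, -110.1, 55.3]
tool_rot: [-3.137, 0.001, -0.538]
force: [1.0, 0.0, -2.3]
width: 49.0
12.7 [ 588.6 -110.1   55.3] [-3.137e+00  1.000e-03 -5.380e-01] F [ 1.   0.  -2.3] T [-0.07 -0.19  0.01] w 49.0 q7 -0.52
```

It dropped freely, so the keyways met the pins within the first 20°. Pushing on now.

```bash
python3 -m creep '[{"hand":0.4,"travel":[0,0,0.15],"angular":[0,0,0]},{"hand":0.4,"travel":[0,0,0.3],"angular":[0,0,0]},{"hand":0.4,"travel":[0,0,0.4],"angular":[0,0,0]},{"hand":0.4,"travel":[0,0,0.4],"angular":[0,0,0]}]'; python3 -c "
from h import *
st()"; python3 -m creep '[{"hand":0.4,"travel":[0,0,0.15],"angular":[0,0,0]},{"hand":0.4,"travel":[0,0,0.3],"angular":[0,0,0]},{"hand":0.4,"travel":[0,0,0.3],"angular":[0,0,0]},{"hand":0.4,"travel":[0,0,0.3],"angular":[0,0,0]}]'; python3 -c "
from h import *
st()"
```

```text
clock: 13.1
eef_pos: [588.7, -110.1, 51.4]
tool_rot: [-3.137, 0.001, -0.538]
force: [0.0, -0.8, 4.3]
width: 48.8
13.1 [ 588.7 -110.1   51.4] [-3.137e+00  1.000e-03 -5.380e-01] F [ 0.  -0.8  4.3] T [-0.02  0.21 -0.02] w 48.8 q7 -0.52
clock: 13.5
eef_pos: [588.6, -110.1, 48.5]
tool_rot: [-3.137, 0.001, -0.538]
force: [-1.4, 0.2, 5.4]
width: 49.0
13.5 [ 588.6 -110.1   48.5] [-3.137e+00  1.000e-03 -5.380e-01] F [-1.4  0.2  5.4] T [-0.01  0.19 -0.01] w 49.0 q7 -0.52
```

```bash
python3 -m creep '[{"hand":0.4,"travel":[0,0,0.1],"angular":[0,0,0]},{"hand":0.4,"travel":[0,0,0.15],"angular":[0,0,0]},{"hand":0.4,"travel":[0,0,0.15],"angular":[0,0,0]}]'; python3 -m creep '[{"hand":0.4,"travel":[0,0,0.1],"angular":[0,0,0]},{"hand":0.4,"travel":[0,0,0.15],"angular":[0,0,0]},{"hand":0.4,"travel":[0,0,0.15],"angular":[0,0,0]},{"hand":0.4,"travel":[0,0,0.15],"angular":[0,0,0]}]'; python3 - <<'E'
from h import *
import cv2
st()
d=ctrl.get_image("scene")
cv2.imwrite("pics/c2.png",cv2.resize(d["frame"][130:290,220:400],None,fx=4,fy=3.7,interpolation=2)[:,:,::-1])
for k in ("collar_top","collar","port"): print(k,[(np.round(r["at"]),round(r["confidence"],2)) for r in ctrl.spot_point("scene",k)[:1]])
st()
E
```

```text
clock: 13.8
eef_pos: [588.7, -110.1, 48.2]
tool_rot: [-3.137, 0.0, -0.538]
force: [-3.9, -0.0, 13.4]
width: 48.8
clock: 14.2
eef_pos: [588.7, -110.1, 48.2]
tool_rot: [-3.138, 0.0, -0.538]
force: [-4.0, 0.8, 15.6]
width: 49.0
14.2 [ 588.7 -110.1   48.2] [-3.138  0.    -0.538] F [-4.   0.8 15.6] T [ 0.15  0.84 -0.  ] w 49.0 q7 -0.52
collar_top [(array([ 585., -115.,   85.]), 0.66)]
collar [(array([521., 261.,  61.]), 0.7)]
port [(array([ 590., -108.,   37.]), 0.79)]
14.4 [ 588.7 -110.1   48.2] [-3.137  0.    -0.538] F [-4.8  0.5 16.8] T [ 0.15  0.85 -0.01] w 48.9 q7 -0.52
```

View pics/c2.png

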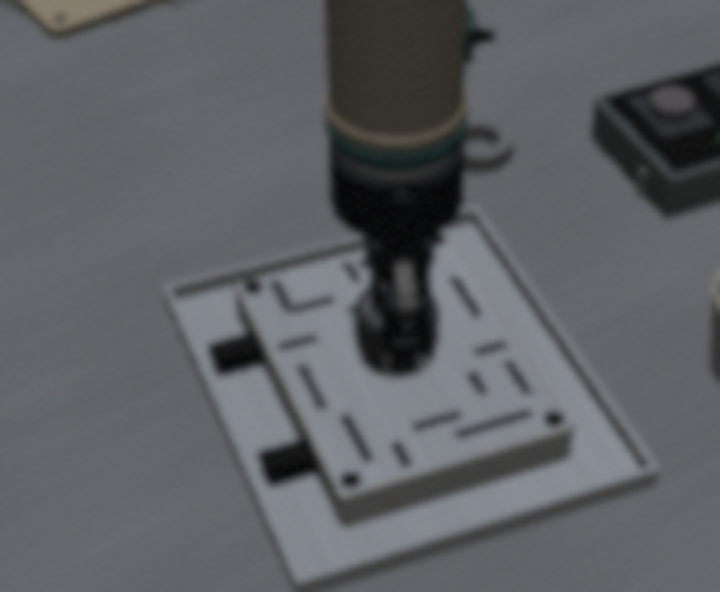

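The collar sits directly on the flange (crop pixel 397,345) and its gap has closed. It hit a hard stop after 10.8 mm of travel, against 11 mm expected. I'm handing in.

```bash
python3 -c "
from h import *
print(ctrl.finish_job()); st()"
```

```text
the job is handed in; nothing more can be done
None
the job is handed in; nothing more can be done
```

I pressed the square, round and bar keys in that order, seated the collar on the port, and handed the job in at about 14.4 s while still holding it pushed down. No verdict was reported, and I had no direct readings of the keys or the stem, so these checks come from the arm's position, force and the pictures.

- **Keys:** each one bottomed firmly, with the fingertips stopping at about 54.6 mm (6 mm of travel) under a force of 7–12 N. I pressed the square key about 8 mm off-centre because the arm had not settled, but it still bottomed.
- **Collar:** it dropped freely within the first 20° of turning. It then followed the spring, at about 4 to 5.4 N, and met a hard stop at 48.2 mm after 10.8 mm of travel (11 mm expected). The force there was about 16 N.
- **Final picture:** it shows the collar resting on the flange, and the network put its top at 85 mm (84 mm expected). That reading was about 5 mm off sideways from the gripper, roughly its normal error.
- **Disagreement:** the network's last reading for the collar itself landed on the tester box. I treated it as false because the fingers were hiding the collar.
- **Other items:** I kept the arm clear of the other things on the bench but did not measure their positions again at the end.

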